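# Shut the desk down at its power console

## Robot

A 6-joint arm with a two-finger parallel gripper is mounted at the origin on a cart in front of the work surface, level with it; the furniture and walls round the work are solid. World frame = base frame: x ahead of the robot, y to its left, z up, the work surface at z = 0. Lengths are in m, angles in rad, forces in N, time in s.
With the tool pointing down it reaches from about 0.325 to 0.775 m from the base axis. Payload 5.5 kg.
Tool frame: the origin (TCP) lies midway between the tips of the shut fingers; the grasp point (between the pads) lies 19 mm behind it (ctrl.hold_point_z is the distance from the TCP to the grasp point, in m); z points along the fingers, y is the line along which they close (so a half turn about z gives the same grasp; the last joint's range is limited). The gripper opens to 88 mm and grips with 3 to 60 N. Pads are 20 mm wide; open, the fingers measure 115 mm over their backs; the gripper's body (75 mm by 178 mm) begins 61 mm behind the grasp point.
Start: joints at [1.259, 0.091, 1.231, -0, 1.82, -0.057], TCP at [0.151, 0.581, 0.223] pointing down, gripper open.
Joint ranges: [-2.87, 2.87], [-0.86, 2.18], [0.17, 2.46], [-1.51, 4.65], [0.06, 2.69], [-2.65, 2.65]. Speed limits (rad/s): [2.57, 2.57, 3.01, 3.14, 3.14, 3.14].

## Interface

Orientations are given as a rotation vector (axis times angle).
In Python, from station import ctrl gives the robot as it stands.
- The arm moves only by the tool carry_out, never from a script. Its argument "moves" is a list of rows, each a list of 3 entries, a list of its own where there are three numbers: the shift along the tool's x, y, z in cm, then the turn, a rotation vector about the tool's x, y, z in degrees, then the finger opening in cm, from 0 to 8.78. A call has 1 to 8 rows; each row is the pose to reach, as a shift and turn from the pose commanded when the call began, along the tool's axes at that moment; what a row does not reach only later rows make up. A row lasts 1/12 s, in which the tool goes at most 41.7 mm and 7.16 degrees, less where a joint would pass 70% of its speed; a pose out of reach is approached as far as the arm can. A call with a gripper value outside its range is refused whole. The fingers move at their own pace and stop on an object; the grip force is fixed at half the most. Time passes only in rows, so rows that repeat a pose let the fingers close. It gives the time, the measured TCP pose, the force, the opening and the grip force at its end, in the units of the state.
- ctrl.get_state(): the state, without advancing time (a new reading comes with each control period).
- ctrl.grab_frame(name): name is "side" or "top"; returns (picture, depth): 480x640x3 uint8, blue, green, red; 480x640 float32, m along the optical axis (not along the pixel's ray), 0 where there is no reading.
- ctrl.camera_info(name): a dict with "fx", "fy", "cx", "cy" (pixels), "k1" (the pictures are not rectified: a ray, as slopes to the right and down, at radius r is drawn at 1 + k1 r^2 times it, then the intrinsics apply), "rvec" (rotation vector, rad) and "tvec" (3), from world to camera coordinates, as OpenCV has them. Camera axes: x right, y down, z forward; pixel columns grow to the right and rows downward; lengths in m; the calibration is good to about 2 mm. A picture is of the moment at which its call begins. camera_info takes no time and is no camera call.
- ctrl.sign_off(): hands the job in; it is judged then, once.
Trained networks look in the newest picture that a camera, given by its name, has taken for a name from the list of things; names that differ only in an ending like _2 or _b are one class to them, and where a whole thing is asked for, a point or a joint stands for the part that bears it (a point fixed in the world has none). Each returns a list of dicts, best first, with "score" (0 to 1); they miss things now and then, are a little off and sometimes report something else, mostly with a low value. They report only what shows in the picture. A call takes as long as a camera call.
- ctrl.recognise(camera, label): "bbox" ([centre column, centre row, width, height] in pixels, round what is visible of it).
- ctrl.masks_of(camera, label): "pixels" (480x640 bool, what is visible of it) and "bbox" ([centre column, centre row, width, height] in pixels, round what is visible of it).
- ctrl.pinpoint(camera, label): "centre" ([column, row] in pixels: a listed point, or the origin of a listed thing).
The state is a dict: "t": time; "joint_positions": joint angles; "qvel": joint speeds; "tau": joint torques, N m; "tool_pos": TCP position; "tool_rot": TCP orientation; "wrist_force": force on the tool from outside, world axes, zero at the start; "torque": the same for the moment, N m; "width": finger opening in m; "gripper_force": force on a finger pad.
Only numpy, scipy, OpenCV 4.12 (cv2) and the standard library are available. Lean on these libraries where they do the work, as an engineer would, in place of code of your own. Each camera call takes 0.05 s, during which the arm holds its last target. There are 200 camera calls.

## Task

Shut the desk down at the power console with the closed fingertips: first press the round button all the way in and let it come out again, then push down the raised far end of the narrow rocker until it is fully tipped over, and last do the same with the wide master rocker. Do not press the square button, and do not grasp, lift or shift the modules or any of the loose things standing around.

Things in the scene. Friction and masses are not known exactly. Their poses are not given: they have to be found in the camera images.
- console: long low wooden tray fixed on the desk, 99 x 296 x 18 mm (x, y, z), 4 mm walls and floor, with four bays side by side along its y (pitch 73 mm), each holding one control module; which module is in which bay varies. Origin at the centre of its underside on the desk, x points away from the robot to the back of the desk, y to the left. Module decks stand 34 mm above the desk
- round_module: loose black module 88 x 66 x 30 mm (local x, y, z), 0.45 kg, lying in a bay of the console with 1.5 mm play; origin at the centre of its underside, axes parallel to the console's, z up. Its flat deck is 30 mm above the origin. Carries the round button, 34 mm across.
- narrow_module: loose black module 88 x 66 x 30 mm (local x, y, z), 0.45 kg, lying in a bay of the console with 1.5 mm play; origin at the centre of its underside, axes parallel to the console's, z up. Its flat deck is 30 mm above the origin. Carries the narrow rocker (22 mm wide).
- wide_module: loose black module 88 x 66 x 30 mm (local x, y, z), 0.45 kg, lying in a bay of the console with 1.5 mm play; origin at the centre of its underside, axes parallel to the console's, z up. Its flat deck is 30 mm above the origin. Carries the wide master rocker (46 mm wide).
- square_module: loose black module 88 x 66 x 30 mm (local x, y, z), 0.45 kg, lying in a bay of the console with 1.5 mm play; origin at the centre of its underside, axes parallel to the console's, z up. Its flat deck is 30 mm above the origin. Carries the square button, 30 x 30 mm, not to be pressed.
- round_button_top (a point): centre of the round button's flat top, 44 mm above the module's origin when released
- round_button (a joint): travel of the round push button, m: 0 released, 0.006 fully in; springs back by itself; 1.6 N to start, 4 N fully in
- narrow_rocker_far (a point): point on the top face of the far (+x) half of the narrow rocker, in the middle of its width, 18 mm along the face from the pin; moves with the rocker: at joint 0 it is 49.5 mm above the module's origin and 15.6 mm to +x of its centre, fully tipped 43 mm above and 18 mm to +x. The paddle is 22 mm wide (y) and 54 mm long (x), a shallow V of two 27 mm halves, plain grey with fine ribs across
- narrow_rocker (a joint): angle of the narrow rocker, rad: 0 = as found, near half down and far half raised; 0.40 = fully tipped, far half down and level. It turns on a cross pin along the module's y, 40 mm above the module's origin at its centre, has a hard stop at each end and stays where it is left; it takes about 2 N pressed 18 mm from the pin, more nearer the pin (5 N at 7 mm) and when pushed fast
- wide_rocker_far (a point): point on the top face of the far (+x) half of the wide rocker, in the middle of its width, 18 mm along the face from the pin; moves with the rocker: at joint 0 it is 49.5 mm above the module's origin and 15.6 mm to +x of its centre, fully tipped 43 mm above and 18 mm to +x. The paddle is 46 mm wide (y) and 54 mm long (x), a shallow V of two 27 mm halves, plain grey with fine ribs across
- wide_rocker (a joint): angle of the wide rocker, rad: 0 = as found, near half down and far half raised; 0.40 = fully tipped, far half down and level. It turns on a cross pin along the module's y, 40 mm above the module's origin at its centre, has a hard stop at each end and stays where it is left; it takes about 2 N pressed 18 mm from the pin, more nearer the pin (5 N at 7 mm) and when pushed fast
- square_button (a joint): travel of the square push button, m: 0 released, 0.006 fully in; springs back by itself; 1.6 N to start, 4 N fully in
- note_block: loose block of square yellow sticky notes, 77 x 77 x 22 mm, behind the console; origin at the centre of its underside
- brass_bell: loose small hand bell, 59 mm across, 96 mm high, behind the console; origin at the centre of its underside
- totem: loose upright column of four stone dice, 44 x 45 x 158 mm, behind the console's right part; origin at the centre of its underside
- pen_a: loose white pen, 145 mm long, 11 mm thick, lying in front of the console; origin at the centre of its underside

How it is judged:
By the outcome, as a careful person would: the job done as asked, in the order asked, and still so for the second after the job is handed in, with the robot touching nothing.
It also fails if it takes over 48 s, if anything falls off the work surface, if the arm or the gripper's body presses on something with over 40 N, if the wrist force passes 120 N, or if a joint passes its speed limit or range.

## Working session

There is one attempt and no reset: what is moved stays moved. The work goes in short steps, Python scripts to look and compute and a tool call to move; the robot and the scene stay as the last step left them, time stands still between calls to the robot, and variables do not carry over. Pictures are saved under pics/ and viewed, at most 10 in all, crops included, and the job is handed in when it is done.

Besides the shell and the picture viewer there is one more tool, called after "Request:" in YAML: its name, and indented under it one key for each argument. carry_out: Moves the arm, as the interface text tells. Its arguments: {"type":"object","properties":{"moves":{"type":"array","items":{"type":"array"}}},"required":["moves"]}

```bash
mkdir -p pics
cat > h.py <<'E'
import numpy as np, cv2
from station import ctrl
def cam(n):
    c=ctrl.camera_info(n); R=cv2.Rodrigues(np.array(c["rvec"],float))[0]; t=np.array(c["tvec"],float).ravel()
    K=np.array([[c["fx"],0,c["cx"]],[0,c["fy"],c["cy"]],[0,0,1.]])
    return c,R,t,K
def ray(n,px):
    c,R,t,K=cam(n); d=np.array([(px[0]-c["cx"])/c["fx"],(px[1]-c["cy"])/c["fy"]]); u=d.copy()
    for _ in range(20): u=d/(1+c["k1"]*(u@u))
    return -R.T@t, R.T@np.array([u[0],u[1],1.])
def at_z(n,px,z):
    o,v=ray(n,px); return o+v*(z-o[2])/v[2]
def at_depth(n,px,D):
    o,v=ray(n,px); return o+v*D[int(round(px[1])),int(round(px[0]))]
E
python3 - <<'E'
from h import *
for n in ("top","side"):
    im,D=ctrl.grab_frame(n); cv2.imwrite(f"pics/{n}0.png",im); np.save(f"{n}0.npy",D)
    c,R,t,K=cam(n); print(n,"cam at",(-R.T@t).round(3),"axis",R[2].round(2))
    for l,z in (("console",0),("round_module",.004),("narrow_module",.004),("wide_module",.004),("square_module",.004),("round_button_top",.048),("narrow_rocker_far",.0535),("wide_rocker_far",.0535),("totem",0),("brass_bell",0),("note_block",0),("pen_a",0)):
        for r in ctrl.pinpoint(n,l)[:2]:
            p=r["centre"]; print(l,round(r["score"],2),np.round(p,1),at_z(n,p,z).round(4),"depth",at_depth(n,p,D).round(4))
s=ctrl.get_state(); print(s)
E
```

```text
top cam at [ 0.474 -0.283  0.901] axis [ 0.09  0.   -1.  ]
console 0.75 [299.7 280.8] [ 0.475  -0.2357  0.    ] depth [ 0.475  -0.2362  0.0086]
console 0.57 [382.3 243.7] [ 0.5561 -0.4036  0.    ] depth [ 0.5455 -0.388   0.1161]
round_module 0.82 [261.1 245.1] [ 0.5457 -0.1542  0.004 ] depth [ 0.542  -0.1608  0.0502]
narrow_module 0.67 [314.5 291.7] [ 0.4538 -0.2668  0.004 ] depth [ 0.4548 -0.2675  0.0484]
wide_module 0.92 [285.8 271. ] [ 0.4941 -0.2069  0.004 ] depth [ 0.4931 -0.2106  0.0482]
square_module 0.8 [340.6 316.6] [ 0.4052 -0.3211  0.004 ] depth [ 0.4085 -0.3192  0.047 ]
round_button_top 0.82 [255.  239.3] [ 0.5532 -0.1481  0.048 ] depth [ 0.5533 -0.148   0.0471]
narrow_rocker_far 0.6 [318.1 288.5] [ 0.4612 -0.2744  0.0535] depth [ 0.4612 -0.2744  0.0559]
narrow_rocker_far 0.51 [288.6 324.6] [ 0.391  -0.2201  0.0535] depth [ 0.3867 -0.2168  0.0096]
wide_rocker_far 0.91 [287.6 260.4] [ 0.5135 -0.2138  0.0535] depth [ 0.5135 -0.2138  0.0535]
wide_rocker_far 0.54 [385.5 247.5] [ 0.5439 -0.4027  0.0535] depth [ 0.5381 -0.3928  0.1237]
totem 0.81 [385.3 245.4] [ 0.5527 -0.4098 
[... 1674 characters left out ...]
 [ 0.384  -0.2157  0.0067]
{'t': 1.3, 'joint_positions': array([ 1.25930435e+00,  9.11253202e-02,  1.23070629e+00, -5.37863484e-06,
        1.81976738e+00, -5.67022274e-02]), 'qvel': array([ 0.00140394,  0.00108994,  0.00026241, -0.00175204,  0.00061488,
       -0.00047544]), 'tau': array([ 1.85817516e-04, -4.46200991e+01, -4.06497467e+01,  6.98626041e-02,
        1.98152522e-02, -1.17931427e-05]), 'tool_pos': array([0.15123752, 0.58065205, 0.22261249]), 'tool_rot': array([ 3.99142673e-01,  3.11612975e+00, -1.12821856e-05]), 'wrist_force': array([0.50986835, 0.03460448, 0.0290083 ]), 'torque': array([-0.02646428, -0.01658362,  0.03191069]), 'gripper_force': 0.0, 'width': 0.08779374904265128}
```

Run:
```python
from h import *
a=cv2.imread("pics/top0.png")[170:370,210:430]; b=cv2.imread("pics/side0.png")[160:370,220:450]
a=cv2.resize(a,(400,364),interpolation=cv2.INTER_CUBIC); b=cv2.resize(b,(400,364),interpolation=cv2.INTER_CUBIC)
cv2.imwrite("pics/c0.png",np.hstack([a,b]))
# module decks from depth: points 0.028..0.040 high
D=np.load("top0.npy"); c,R,t,K=cam("top")
P=np.array([at_depth("top",(u,v),D) for v in range(200,360) for u in range(225,380)])
m=(abs(P[:,2]-.034)<.004); 
q=P[m][:,:2].astype(np.float32); print(len(q), cv2.minAreaRect(q))
np.save("P.npy",P)
```

```text
Traceback (most recent call last):
  File "h.py", line 14, in at_depth
    o,v=ray(n,px); return o+v*D[int(round(px[1])),int(round(px[0]))]
        ~~~^^^^^^
  File "h.py", line 8, in ray
    c,R,t,K=cam(n); d=np.array([(px[0]-c["cx"])/c["fx"],(px[1]-c["cy"])/c["fy"]]); u=d.copy()
            ~~~^^^
  File "h.py", line 4, in cam
    c=ctrl.camera_info(n); R=cv2.Rodrigues(np.array(c["rvec"],float))[0]; t=np.array(c["tvec"],float).ravel()
ValueError: time passes only in moves, steps and waits
```

View pics/c0.png

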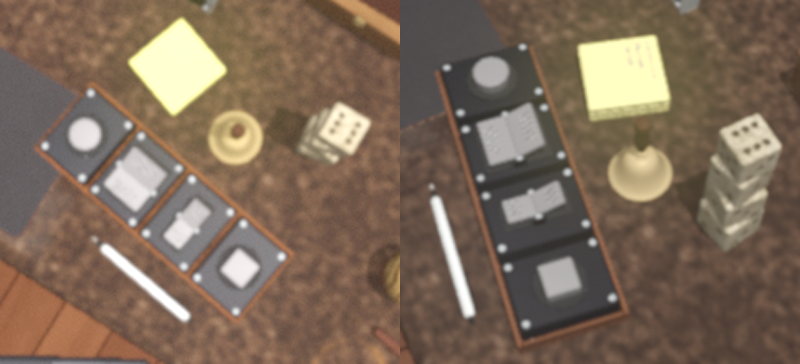

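```bash
sed -i 's/^def cam/import functools\n@functools.cache\ndef cam/' h.py
python3 - <<'E'
from h import *
for n in ("top","side"):
    D=np.load(n+"0.npy"); 
    V,U=np.mgrid[170:370,225:400]
    P=np.array([at_depth(n,(u,v),D) for u,v in zip(U.ravel(),V.ravel())])
    m=(abs(P[:,2]-.034)<.005).reshape(U.shape).astype(np.uint8)
    k,l,st,_=cv2.connectedComponentsWithStats(cv2.morphologyEx(m,cv2.MORPH_OPEN,np.ones((3,3))))
    # all comps within tray region
    o=np.array([.478,-.236]); ex=np.array([.77,-.64]); ey=np.array([.64,.77])
    q=P[:,:2]-o; a=q@ex; b=q@ey
    s=(m.ravel()>0)&(abs(a)<.058)&(abs(b)<.16)
    r=cv2.minAreaRect(P[s][:,:2].astype(np.float32)); print(n,s.sum(),r,"deck z",np.median(P[s][:,2]))
    print(cv2.boxPoints(r).round(4).tolist())
    t=(P[:,2]>.043)&(P[:,2]<.062)&(abs(a)<.04)&(abs(b)<.15)
    k,l,st,ce=cv2.connectedComponentsWithStats(t.reshape(U.shape).astype(np.uint8))
    for i in range(1,k):
        if st[i,4]>30:
            g=P[l.ravel()==i]; print("  part",st[i,4],g.mean(0).round(4),np.round(cv2.minAreaRect(g[:,:2].astype(np.float32))[0],4),cv2.minAreaRect(g[:,:2].astype(np.float32))[1:],"zmax",np.percentile(g[:,2],95).round(4))
E
```

```text
top 4447 ((0.47740280628204346, -0.23627156019210815), (0.28524160385131836, 0.08815689384937286), 51.08602523803711) deck z 0.03485752169337353
[[0.35350000858306885, -0.319599986076355], [0.4221000075340271, -0.3749000132083893], [0.6013000011444092, -0.15299999713897705], [0.5327000021934509, -0.09759999811649323]]
  part 232 [ 0.546  -0.1514  0.0487] [ 0.5461 -0.1513] ((0.03204759955406189, 0.03185195475816727), 44.4091911315918) zmax 0.0512
  part 659 [ 0.4999 -0.2077  0.0501] [ 0.4998 -0.2075] ((0.053267695009708405, 0.05237281695008278), 51.16697311401367) zmax 0.057
  part 331 [ 0.4541 -0.2644  0.0499] [ 0.4545 -0.2641] ((0.028816821053624153, 0.05200866609811783), 46.74961853027344) zmax 0.0563
  part 247 [ 0.4087 -0.3212  0.0487] [ 0.4086 -0.3214] ((0.03027423843741417, 0.030005933716893196), 49.75988006591797) zmax 0.0509
side 6270 ((0.4767778515815735, -0.23458315432071686), (0.2866746187210083, 0.08837664127349854), 50.988037109375) deck z 0.0343992080906404
[[0.3522000014781952, -0.3181000053882599], [0.42089998722076416, -0.37380000948905945], [0.6013000011444092, -0.1509999930858612], [0.5327000021934509, -0.09539999812841415]]
  part 299 [ 0.5444 -0.1502  0.0483] [ 0.5451 -0.1498] ((0.03408093377947807, 0.031519681215286255), 35.694705963134766) zmax 0.0509
  part 915 [ 0.4984 -0.2068  0.0496] [ 0.4988 -0.2061] ((0.05508950352668762, 0.05271196365356445), 50.55719757080078) zmax 0.0566
  part 522 [ 0.453  -0.2633  0.0494] [ 0.453  -0.2629] ((0.030343664810061455, 0.054145559668540955), 60.159481048583984) zmax 0.056
  part 410 [ 0.4071 -0.3205  0.048 ] [ 0.4079 -0.3196] ((0.03050779551267624, 0.030287740752100945), 49.99067687988281) zmax 0.0503
```

```bash
cat >> h.py <<'E'
C=np.array([.4771,-.2354]); YAW=np.radians(-38.95)
ex=np.array([np.cos(YAW),np.sin(YAW)]); ey=np.array([-ex[1],ex[0]])
def con(x,y): return C+x*ex+y*ey
RT=np.column_stack([np.r_[-ex,0],np.r_[ey,0],[0,0,-1.]])  # tool x=-ex, y=ey, z down
def shift(x,y,z,v=1):
    s=ctrl.get_state(); R=cv2.Rodrigues(np.array(s["tool_rot"]))[0]
    d=R.T@(np.r_[con(x,y),z]-s["tool_pos"])*100; w=np.degrees(cv2.Rodrigues(R.T@RT)[0].ravel())
    print("t",s["t"],"pos",s["tool_pos"].round(4),"F",s["wrist_force"].round(2),"shift cm",d.round(2),"turn deg",w.round(2),"w",round(s["width"],4),"q",s["joint_positions"].round(2))
E
python3 - <<'E'
from h import *
shift(0,.1095,.223)
cv2.imwrite("pics/both.png",cv2.resize(np.hstack([cv2.imread("pics/top0.png"),cv2.imread("pics/side0.png")]),(800,300),interpolation=cv2.INTER_AREA))
E
```

```text
t 1.3 pos [0.1512 0.5807 0.2226] F [0.51 0.03 0.03] shift cm [-5.662e+01 -6.078e+01 -4.000e-02] turn deg [-0.    0.   24.35] w 0.0878 q [ 1.26  0.09  1.23 -0.    1.82 -0.06]
```

View pics/both.png

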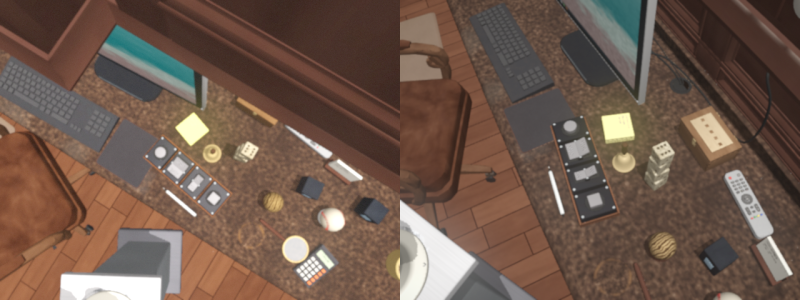

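Run:
```python
from h import *
G={}
for n in ("top","side"):
    D=np.load(n+"0.npy")
    for v in range(0,480,2):
        for u in range(0,640,2):
            if D[v,u]>0:
                p=at_depth(n,(u,v),D); k=(int(np.floor(p[0]/.05)),int(np.floor(p[1]/.05)))
                if p[2]<.9: G[k]=max(G.get(k,-9),p[2])
ys=range(15,-12,-1)
print("x\\y "+" ".join(f"{j*5:4d}" for j in ys))
for i in range(17,-4,-1): print(f"{i*5:4d}"," ".join(f"{G[(i,j)]*100:4.0f}" if (i,j) in G else "   ." for j in ys))
```

```text
x\y   75   70   65   60   55   50   45   40   35   30   25   20   15   10    5    0   -5  -10  -15  -20  -25  -30  -35  -40  -45  -50  -55
  85  -75    .    .    .    .    .    0    1    2    0    1    0    9   13   15    2    2    .    .    0    0    1    1   20   22   21   21
  80  -75  -74  -75    .    0    0    1    2    3    3    2    1    0    0   16   20   23    2    1    .    0    0    1    0    1   14   21
  75  -75  -74  -75   -1    0    1    0    2    2    3    3    3    2    1    2    2   28   38   41    0    0    1    1    0    6    7   27
  70  -75  -75  -74  -74  -75    0    0    1    2    2    2    3    3    3    2    1    2    2   41   40   39    1    1    6    7    7    7
  65    .  -74  -74  -13  -15  -36  -75    0    1    1    2    2    2    3    3    3    2    1   64   64   59   41    1    1    6    7    6
  60    .  -11  -11  -13  -15  -28  -29  -75   -0    0    1    2    2    2    2    3   61   67   69   65   69   72    0    1    0    6    6
  55    .  -10  -11  -27  -27  -27  -28  -29  -75  -75    0    0    1    1    2    2    1   61   61    5    4   72   77  
[... 1278 characters left out ...]

   5    .    .    .    .  -28  -28  -15  -11  -74  -75  -74  -74    0    0    1    3    6    3    0    0  -75  -74  -74  -75    .    .    .
   0    .    .    .  -75  -75  -75  -75  -74  -75  -75  -75  -75    .    .    .    .    6    6    1    0  -75  -74  -75  -75  -74  -76    .
  -5    .  -76  -74  -75  -75  -75  -74  -74  -75  -75  -75  -75    .    .    .    .    .    2    1  -65  -75  -75  -75  -74  -75  -74  -75
 -10  -75  -75  -75  -74  -75  -75  -75  -74  -74  -75  -75    .    .    .    .    .    .    .  -34  -65  -75  -75  -74  -75  -75  -74  -75
 -15  -74  -74  -75  -75  -74  -75  -75  -75  -75  -76    .    .    .    .    .    .    .    .  -58  -65  -75  -74  -74  -75  -75  -75  -75
```

Request:
carry_out:
  moves:
    - [[-56.6,-60.8,10.3],[0,0,24.4],0]
    - [[-56.6,-60.8,10.3],[0,0,24.4],0]
    - [[-56.6,-60.8,10.3],[0,0,24.4],0]
    - [[-56.6,-60.8,10.3],[0,0,24.4],0]
    - [[-56.6,-60.8,10.3],[0,0,24.4],0]
    - [[-56.6,-60.8,10.3],[0,0,24.4],0]
    - [[-56.6,-60.8,10.3],[0,0,24.4],0]
    - [[-56.6,-60.8,10.3],[0,0,24.4],0]

```text
t: 1.97
tool_pos: [0.3087, 0.2878, 0.1816]
tool_rot: [1.048, 2.961, 0.001]
wrist_force: [0.8, -0.2, 0.6]
width: 0.038
gripper_force: 0.0
```

```bash
python3 -c "
from h import *
shift(0,.1095,.12)"
```

```text
t 1.9667 pos [0.3087 0.2878 0.1816] F [ 0.84 -0.24  0.55] shift cm [-45.99 -19.15   6.16] turn deg [ 0.05  0.02 -0.02] w 0.038 q [ 0.67 -0.4   1.75 -0.    1.8  -0.22]
```

Request:
carry_out:
  moves:
    - [[-45,-19,6.2],[0,0,0],0]
    - [[-45,-19,6.2],[0,0,0],0]
    - [[-45,-19,6.2],[0,0,0],0]
    - [[-45,-19,6.2],[0,0,0],0]
    - [[-45,-19,6.2],[0,0,0],0]
    - [[-45,-19,6.2],[0,0,0],0]
    - [[-45,-19,6.2],[0,0,0],0]
    - [[-45,-19,6.2],[0,0,0],0]

```text
t: 2.63
tool_pos: [0.4647, -0.0043, 0.1398]
tool_rot: [1.049, 2.96, 0.001]
wrist_force: [1.1, 0.8, -0.1]
width: 0.0007
gripper_force: 0.0
```

```bash
python3 -c "
from h import *
shift(0,.1095,.10)"
```

```text
t 2.6333 pos [ 0.4647 -0.0043  0.1398] F [ 1.14  0.77 -0.12] shift cm [-15.49  -6.23   3.99] turn deg [ 0.04  0.05 -0.07] w 0.0007 q [-0.08 -0.28  1.73  0.    1.7  -0.97]
```

Request:
carry_out:
  moves:
    - [[-14.5,-5.8,3.5],[0,0,0],0]
    - [[-14.5,-5.8,3.5],[0,0,0],0]
    - [[-14.5,-5.8,3.5],[0,0,0],0]
    - [[-14.5,-5.8,3.5],[0,0,0],0]
    - [[-14.5,-5.8,3.5],[0,0,0],0]
    - [[-14.5,-5.8,3.5],[0,0,0],0]
    - [[-14.5,-5.8,3.5],[0,0,0],0]

```text
t: 3.22
tool_pos: [0.5401, -0.1382, 0.1046]
tool_rot: [-1.049, -2.961, -0.001]
wrist_force: [0.1, 0.7, 0.3]
width: 0.0002
gripper_force: 0.0
```

Run:
```python
from h import *
shift(0,.1095,.06)
a=ctrl.grab_frame("top")[0][170:370,210:430]; b=ctrl.grab_frame("side")[0][160:370,220:450]
cv2.imwrite("pics/c1.png",np.hstack([cv2.resize(i,(400,364),interpolation=cv2.INTER_CUBIC) for i in (a,b)]))
```

```text
t 3.2167 pos [ 0.5401 -0.1382  0.1046] F [0.06 0.73 0.27] shift cm [-1.21 -0.57  4.46] turn deg [ 0.01 -0.04 -0.07] w 0.0002 q [-0.31 -0.01  1.55  0.    1.61 -1.2 ]
```

View pics/c1.png

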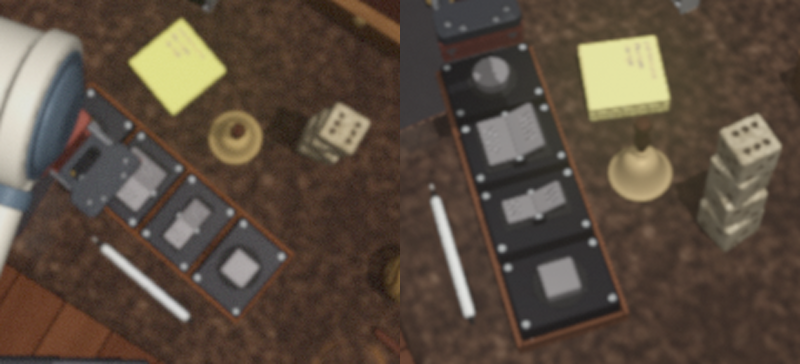

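Request:
carry_out:
  moves:
    - [[-1.2,-0.6,2],[0,0,0],0]
    - [[-1.2,-0.6,4.4],[0,0,0],0]
    - [[-1.2,-0.6,4.4],[0,0,0],0]
    - [[-1.2,-0.6,5.0],[0,0,0],0]
    - [[-1.2,-0.6,5.0],[0,0,0],0]
    - [[-1.2,-0.6,5.0],[0,0,0],0]

```text
t: 3.82
tool_pos: [0.5464, -0.1502, 0.0561]
tool_rot: [1.047, 2.96, 0.0]
wrist_force: [-0.2, -0.4, 0.6]
width: 0.0008
gripper_force: 0.0
```

```bash
python3 -c "
from h import *
shift(0,.1095,.042)"
```

```text
t 3.8167 pos [ 0.5464 -0.1502  0.0561] F [-0.24 -0.36  0.65] shift cm [ 0.03 -0.03  1.41] turn deg [0.04 0.1  0.  ] w 0.0008 q [-0.33  0.03  1.59  0.    1.52 -1.22]
```

Request:
carry_out:
  moves:
    - [[0,0,0.4],[0,0,0],0]
    - [[0,0,0.8],[0,0,0],0]
    - [[0,0,1.1],[0,0,0],0]
    - [[0,0,1.3],[0,0,0],0]
    - [[0,0,1.3],[0,0,0],0]
    - [[0,0,1.3],[0,0,0],0]

```text
t: 4.32
tool_pos: [0.5466, -0.1508, 0.0425]
tool_rot: [1.048, 2.96, 0.001]
wrist_force: [1.1, 0.3, 3.5]
width: 0.0006
gripper_force: 1.9
```

Request:
carry_out:
  moves:
    - [[0,0,0.1],[0,0,0],0]
    - [[0,0,0.2],[0,0,0],0]
    - [[0,0,0.2],[0,0,0],0]

```text
t: 4.57
tool_pos: [0.5467, -0.1508, 0.0422]
tool_rot: [1.048, 2.959, 0.001]
wrist_force: [-1.5, 1.5, 13.0]
width: 0.0006
gripper_force: 6.2
```

Request:
carry_out:
  moves:
    - [[0,0,-0.8],[0,0,0],0]
    - [[0,0,-2],[0,0,0],0]
    - [[0,0,-4],[0,0,0],0]
    - [[0,0,-4.8],[0,0,0],0]
    - [[0,0,-4.8],[0,0,0],0]
    - [[0,0,-4.8],[0,0,0],0]

```text
t: 5.07
tool_pos: [0.5459, -0.1508, 0.0877]
tool_rot: [1.049, 2.961, -0.0]
wrist_force: [0.1, 0.3, -0.3]
width: 0.0009
gripper_force: 0.0
```

```bash
python3 -c "
from h import *
shift(.018,-.0365,.09)"
```

```text
t 5.0667 pos [ 0.5459 -0.1508  0.0877] F [ 0.11  0.31 -0.34] shift cm [ -1.78 -14.55  -0.23] turn deg [ 0.    0.02 -0.06] w 0.0009 q [-0.33  0.02  1.55 -0.    1.58 -1.22]
```

Request:
carry_out:
  moves:
    - [[-1.8,-14.6,0],[0,0,0],0]
    - [[-1.8,-14.6,0],[0,0,0],0]
    - [[-1.8,-14.6,0],[0,0,0],0]
    - [[-1.8,-14.6,0],[0,0,0],0]
    - [[-1.8,-14.6,1.5],[0,0,0],0]
    - [[-1.8,-14.6,1.5],[0,0,0],0]
    - [[-1.8,-14.6,1.5],[0,0,0],0]

```text
t: 5.65
tool_pos: [0.4668, -0.2748, 0.0705]
tool_rot: [-1.048, -2.957, -0.002]
wrist_force: [0.3, -0.4, -0.2]
width: 0.0004
gripper_force: 0.0
```

Run:
```python
from h import *
shift(.018,-.0365,.047)
a=ctrl.grab_frame("top")[0][170:370,210:430]; f,D=ctrl.grab_frame("side"); b=f[160:370,220:450]
cv2.imwrite("pics/c2.png",np.hstack([cv2.resize(i,(400,364),interpolation=cv2.INTER_CUBIC) for i in (a,b)]))
```

```text
t 5.65 pos [ 0.4668 -0.2748  0.0705] F [ 0.33 -0.38 -0.2 ] shift cm [-0.14  0.06  2.35] turn deg [-0.01 -0.25 -0.09] w 0.0004 q [-0.6  -0.04  1.63  0.    1.55 -1.48]
```

View pics/c2.png

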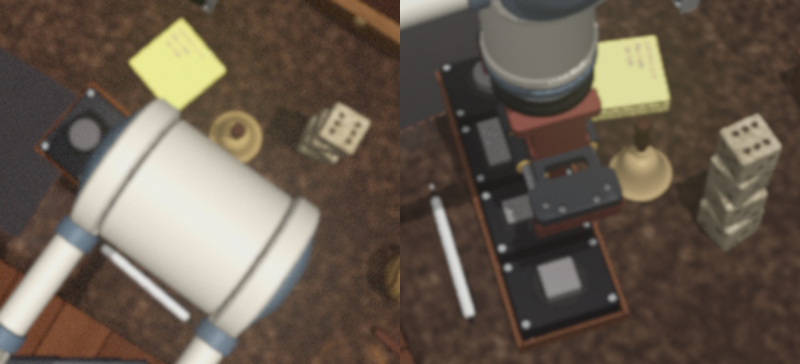

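Request:
carry_out:
  moves:
    - [[-0.1,0.05,0.7],[0,0,0],0]
    - [[-0.1,0.05,1.1],[0,0,0],0]
    - [[-0.1,0.05,1.4],[0,0,0],0]
    - [[-0.1,0.05,1.6],[0,0,0],0]
    - [[-0.1,0.05,1.8],[0,0,0],0]
    - [[-0.1,0.05,2.0],[0,0,0],0]
    - [[-0.1,0.05,2.15],[0,0,0],0]
    - [[-0.1,0.05,2.25],[0,0,0],0]

```text
t: 6.42
tool_pos: [0.4694, -0.276, 0.0505]
tool_rot: [1.048, 2.96, -0.001]
wrist_force: [1.5, -0.7, 2.2]
width: 0.0004
gripper_force: 0.9
```

Request:
carry_out:
  moves:
    - [[0.1,0,0.15],[0,0,0],0]
    - [[0.1,0,0.3],[0,0,0],0]
    - [[0.1,0,0.4],[0,0,0],0]
    - [[0.1,0,0.4],[0,0,0],0]

```text
t: 6.75
tool_pos: [0.4684, -0.2753, 0.047]
tool_rot: [1.049, 2.961, -0.001]
wrist_force: [0.2, -0.0, 4.7]
width: 0.0004
gripper_force: 2.8
```

Request:
carry_out:
  moves:
    - [[0,0,0.1],[0,0,0],0]
    - [[0,0,0.2],[0,0,0],0]
    - [[0,0,0.2],[0,0,0],0]

```text
t: 7.0
tool_pos: [0.4685, -0.2754, 0.0468]
tool_rot: [1.048, 2.96, -0.001]
wrist_force: [-3.6, 2.1, 14.8]
width: 0.0005
gripper_force: 7.2
```

Request:
carry_out:
  moves:
    - [[0,0,-0.6],[0,0,0],0]
    - [[0,0,-2],[0,0,0],0]
    - [[0,0,-3.5],[0,0,0],0]
    - [[0,4,-3.5],[0,0,0],0]
    - [[0.1,7.3,-3.5],[0,0,0],0]
    - [[0.1,7.3,-3],[0,0,0],0]
    - [[0.1,7.3,-2.3],[0,0,0],0]
    - [[0.1,7.3,-2.3],[0,0,0],0]

```text
t: 7.67
tool_pos: [0.512, -0.2173, 0.0645]
tool_rot: [-1.046, -2.958, 0.0]
wrist_force: [0.2, -0.4, -0.3]
width: 0.0003
gripper_force: 0.0
```

```bash
python3 -c "
from h import *
shift(.018,.0365,.047)"
```

```text
t 7.6667 pos [ 0.512  -0.2173  0.0645] F [ 0.23 -0.36 -0.34] shift cm [-0.23  0.06  1.74] turn deg [-0.09 -0.24 -0.01] w 0.0003 q [-0.46  0.    1.6  -0.    1.54 -1.35]
```

Request:
carry_out:
  moves:
    - [[-0.1,0,0.3],[0,0,0],0]
    - [[-0.1,0,0.6],[0,0,0],0]
    - [[-0.1,0,0.9],[0,0,0],0]
    - [[-0.1,0,1.1],[0,0,0],0]
    - [[-0.1,0,1.3],[0,0,0],0]
    - [[-0.1,0,1.5],[0,0,0],0]
    - [[-0.1,0,1.6],[0,0,0],0]
    - [[-0.1,0,1.7],[0,0,0],0]

```text
t: 8.33
tool_pos: [0.5145, -0.2185, 0.0504]
tool_rot: [1.049, 2.961, -0.0]
wrist_force: [1.6, -1.6, 2.0]
width: 0.0005
gripper_force: 0.9
```

Request:
carry_out:
  moves:
    - [[0.1,0,0.15],[0,0,0],0]
    - [[0.1,0,0.3],[0,0,0],0]
    - [[0.1,0,0.4],[0,0,0],0]
    - [[0.1,0,0.5],[0,0,0],0]
    - [[0.1,0,0.5],[0,0,0],0]

```text
t: 8.75
tool_pos: [0.5137, -0.2177, 0.047]
tool_rot: [1.048, 2.96, -0.0]
wrist_force: [-2.6, 1.1, 10.3]
width: 0.0005
gripper_force: 5.1
```

Request:
carry_out:
  moves:
    - [[0,0,0.1],[0,0,0],0]
    - [[0,0,0.1],[0,0,0],0]
    - [[0,0,-0.6],[0,0,0],0]
    - [[0,0,-2],[0,0,0],0]
    - [[0,0,-4],[0,0,0],0]
    - [[0,0,-7],[0,0,0],0]
    - [[3,2,-7],[0,0,0],0]
    - [[6,5,-7],[0,0,0],0]

```text
t: 9.42
tool_pos: [0.4983, -0.143, 0.1168]
tool_rot: [1.054, 2.957, -0.001]
wrist_force: [1.1, 1.1, -0.1]
width: 0.0003
gripper_force: 0.0
```

Request:
carry_out:
  moves:
    - [[20,18,-2],[0,0,0],0]
    - [[20,18,-2],[0,0,0],0]
    - [[20,18,-2],[0,0,0],0]
    - [[20,18,-2],[0,0,0],0]
    - [[20,18,-2],[0,0,0],0]
    - [[20,18,-2],[0,0,0],0]
    - [[20,18,-2],[0,0,0],0]
    - [[20,18,-2],[0,0,0],0]

```text
t: 10.08
tool_pos: [0.4549, 0.1277, 0.135]
tool_rot: [-1.04, -2.963, -0.002]
wrist_force: [-0.1, 0.0, -0.1]
width: 0.0006
gripper_force: 0.0
```

Run:
```python
from h import *
s=ctrl.get_state(); print(s["t"],s["tool_pos"],s["wrist_force"])
fa,Da=ctrl.grab_frame("top"); fb,Db=ctrl.grab_frame("side"); a=fa[170:370,210:430]; b=fb[160:370,220:450]
cv2.imwrite("pics/c3.png",np.hstack([cv2.resize(i,(400,364),interpolation=cv2.INTER_CUBIC) for i in (a,b)]))
for n,D in (("top",Da),("side",Db)):
    D0=np.load(n+"0.npy"); c,R,t,K=cam(n)
    for l,y in (("round",.1095),("wide",.0365),("narrow",-.0365),("square",-.1095)):
        o=[]
        for x in (-.022,-.018,0,.018,.022):
            z=.048
            p=R@np.r_[con(x,y),z]+t; u=p[:2]/p[2]; u=u*(1+c["k1"]*(u@u))
            px=(u[0]*c["fx"]+c["cx"],u[1]*c["fy"]+c["cy"])
            o.append((round(at_depth(n,px,D0)[2]*1e3,1),round(at_depth(n,px,D)[2]*1e3,1)))
        print(n,l,o)
```

```text
10.0833 [0.45485219 0.1277063  0.13500711] [-0.12657118  0.00607323 -0.10658329]
top round [(np.float64(35.3), np.float64(35.3)), (np.float64(39.8), np.float64(37.3)), (np.float64(48.9), np.float64(47.8)), (np.float64(33.0), np.float64(38.5)), (np.float64(35.4), np.float64(37.7))]
top wide [(np.float64(48.4), np.float64(58.4)), (np.float64(46.4), np.float64(56.3)), (np.float64(46.8), np.float64(48.4)), (np.float64(54.7), np.float64(46.2)), (np.float64(54.9), np.float64(49.9))]
top narrow [(np.float64(48.6), np.float64(57.6)), (np.float64(44.5), np.float64(55.5)), (np.float64(46.3), np.float64(46.2)), (np.float64(54.6), np.float64(48.9)), (np.float64(53.5), np.float64(48.1))]
top square [(np.float64(36.4), np.float64(36.1)), (np.float64(37.4), np.float64(37.4)), (np.float64(46.9), np.float64(50.2)), (np.float64(36.5), np.float64(37.4)), (np.float64(35.4), np.float64(35.0))]
side round [(np.float64(36.3), np.float64(35.2)), (np.float64(36.7), np.float64(37.5)), (np.float64(46.2), np.float64(50.1)), (np.float64(36.9), np.float64(37.0)), (np.float64(35.6), np.float64(34.1))]
side wide [(np.float64(49.1), np.float64(56.2)), (np.float64(47.2), np.float64(55.3)), (np.float64(49.8), np.float64(45.7)), (np.float64(53.4), np.float64(47.7)), (np.float64(58.7), np.float64(49.1))]
side narrow [(np.float64(44.0), np.float64(56.8)), (np.float64(45.1), np.float64(53.2)), (np.float64(48.3), np.float64(46.1)), (np.float64(55.6), np.float64(48.7)), (np.float64(58.6), np.float64(48.3))]
side square [(np.float64(37.5), np.float64(36.4)), (np.float64(35.9), np.float64(35.3)), (np.float64(48.5), np.float64(50.9)), (np.float64(36.9), np.float64(35.4)), (np.float64(35.6), np.float64(33.9))]
```

View pics/c3.png

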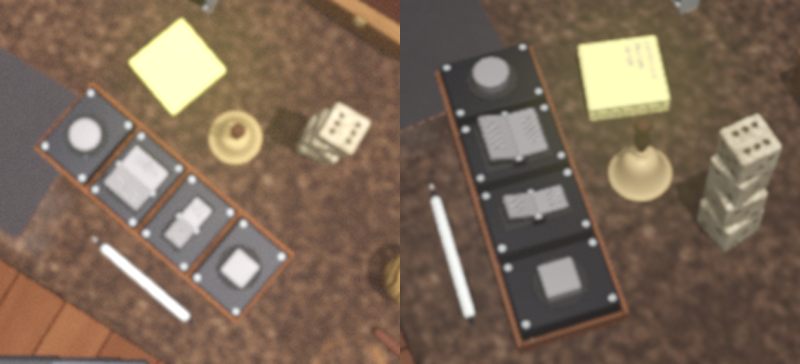

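The picture shows both rockers tipped: the near halves (left side of each paddle) are raised to about 56 mm and the far halves are level at about 48 mm. The round button at (490,72) in the side crop is back out, and nothing else has moved. I'm handing in.

```bash
python3 -c "
from station import ctrl
print(ctrl.sign_off())"
```

```text
the job is handed in; nothing more can be done
None
```

Done and handed in: I pressed the round button fully and it came back out, then tipped the narrow rocker and last the wide one; the final pictures show the square button and everything else undisturbed.

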